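# Load the type holder into the coder's spring clamp

## Robot

A 7-joint arm with a two-finger parallel gripper is mounted at the origin on the work surface. World frame = base frame: x ahead of the robot, y to its left, z up, the work surface at z = 0. Lengths are in m, angles in rad, forces in N, time in s.
With the tool pointing down it reaches from about 0.35 to 0.9 m from the base axis. Payload 8.1 kg.
Tool frame: the origin (TCP) lies on the centre line of the jaws, within the pads' length; the fingertips stand 8 mm ahead of it and the grasp point (between the pads) lies 11 mm behind it; z points along the fingers, y is the direction in which the jaws open and shut (so a half turn about z gives the same grasp; the last joint's range is limited). The gripper opens to 85 mm and grips with 20 to 120 N. Pads are 22 mm wide; open, the fingers measure 114 mm over their backs; the gripper's body (76 mm by 85 mm) begins 54 mm behind the grasp point. The pads swing forward as they close: fully open they stand 13 mm farther back than shut.
Start: joints at [-1.383, 0.434, 0.025, 1.573, -0.012, 1.134, -0.075], TCP at [0.179, 0.599, 0.239] pointing down, gripper open.
Joint ranges: [-2.62, 2.62], [-0.44, 2.09], [-1.27, 1.32], [0.08, 2.57], [-1.32, 4.46], [0.12, 2], [-2.74, 2.74]. Speed limits (rad/s): [2.22, 2.22, 3.01, 3.01, 3.14, 3.14, 3.14].

## Interface

Orientations are given as a 3x3 rotation matrix whose columns are the frame's x, y, z axes.
In Python, from rig import env gives the robot as it stands. The module is installed in compiled form; this text tells all that it offers. Calls block until the motion is done:
- env.move_to(position, orientation): joint-space move of the TCP to a pose.
- env.servo_line(position, velocity=0.15, orientation=None, f_stop=None): straight line of the TCP; orientation=None keeps the orientation; velocity is the mean speed in m/s. With f_stop (N) it stops when the force on the tool has changed by that much, and returns True; else False.
- env.set_joints(angles): joint-space move.
- env.open() and env.close_gripper(f_grip=None): open the fingers fully, or close them until they stop; f_grip is the grip in N (None keeps the last).
- env.wait(seconds).
- env.solve_ik(position, orientation): joint angles nearest the present ones, or None.
- env.get_obs(): the state.
- env.read_camera(name): name is "side" or "top" or "wrist"; returns the picture (400x640x3 uint8, blue, green, red); there is no depth.
- env.camera_model(name): a dict with "K" (3x3 intrinsics, pixels), "origin" and "attitude" of the camera in the world. Camera axes: x right, y down, z forward; pixel columns grow to the right and rows downward; lengths in m; the calibration is good to about 2 mm. A picture is of the moment at which its call begins: read the wrist's pose just before it. camera_model takes no time and is no camera call; for the wrist camera it gives the pose at the moment of the call.
A pose or a line that the arm cannot do raises env.MotionError and nothing moves.
- env.finish_job(): hands the job in, once; it reports no verdict.
The state is a dict: "t": time; "qpos": joint angles; "joint_vel": joint speeds; "joint_torque": joint torques, N m; "eef_pos": TCP position; "eef_rot": TCP orientation; "wrist_force": force on the tool from outside, world axes, zero at the start; "moment": the same for the moment, N m; "grip_width": opening from 0.0 (shut) to 1.0 (fully open).
Only numpy, scipy, OpenCV 4.12 (cv2) and the standard library are available. Lean on these libraries where they do the work, as an engineer would, in place of code of your own. Each camera call takes 0.05 s, during which the arm holds its last target. There are 200 camera calls.

## Task

Load the brass type holder into the coder's spring clamp: with the holder itself, push the red sprung gate back, keep it pushed back while you lower the holder between the gate and the low blue lip until it stands flat on the base plate, centred on the gate and square to it, then let go so that the gate presses it against the lip. Leave the steel holder standing where it is.

Things in the scene. Friction and masses are not known exactly. Their poses are not given: they have to be found in the camera images.
- brass_holder: Brass type holder: upright block, 40 mm along its x, 30 mm along y, 50 mm tall, 0.25 kg; dark type rows on its two wide (40 x 50) faces, dark screws on top; either wide face may face the gate. Origin: centre of its underside, z up. Starts standing on the table, turned. Grip it across its 40 mm (along its x) to keep fingers clear of gate and lip.
- steel_holder: Grey steel holder of the same shape and size, origin at the centre of its underside, standing on the table; leave it there. A black-and-white ribbon spool (60 mm across, 30 mm high) lies nearby too.
- nest (a point): Point on top of the fixed coder's 20 mm thick base plate where the loaded holder's underside centre belongs. y points from gate to lip, z up; the loaded holder's x lies along x. Blue lip: 30 mm wide (x), 22 mm high, y +15 to +25 mm. Plate reaches 80 mm in x, 75 in +y, bare beside the nest. Spring housing 48 mm high from y -60; grey tower 180 mm above the table from y -180 to -310.
- gate (a joint): Slide of the red gate, m: 0 shut, 0.035 fully back (towards the nest's -y). Gate: plate 30 mm wide (x), 1 to 59 mm above the base plate; shut, its face is at nest y -1 mm, 16 mm from the lip. Spring: 6 N at 0, 9 N at 0.014, 13 N at 0.035. Reads 0.014 with a holder clamped; pushed by a holder centred at nest y it reads 0.014 - y (y = -10 mm: 0.024, 10 mm clear of the lip).

How it is judged:
By the outcome, as a careful person would: the job done as asked, in the order asked, and still so for the second after the job is handed in, with the robot touching nothing.
It also fails if it takes over 40 s, if anything falls off the work surface, if the arm or the gripper's body presses on something with over 40 N, if the wrist force passes 120 N, or if a joint passes its speed limit or range.

## Working session

There is one attempt and no reset: what is moved stays moved. The work goes in short steps, each a Python script; the robot and the scene stay as the last script left them, time stands still between calls to the robot, and variables do not carry over. Pictures are saved under pics/ and viewed, on a budget of 10 in all, crops included, one or two more only if the job needs it, and the job is handed in when it is done.

```bash
mkdir -p pics; python3 - <<'E'
from rig import env
import cv2,numpy as np
o=env.get_obs();print(o['t'],o['eef_pos'],o['eef_rot'],o['grip_width'])
for n in("top","side","wrist"):
    m=env.camera_model(n);im=env.read_camera(n);cv2.imwrite(f"pics/{n}0.png",im)
    print(n,m)
a=cv2.imread("pics/top0.png");b=cv2.imread("pics/side0.png")
E
```

```text
0.0 [0.17909121 0.59827479 0.23852367] [[-9.58004051e-01  2.86754458e-01 -3.44468649e-04]
 [ 2.86754643e-01  9.58002823e-01 -1.53803119e-03]
 [-1.11035361e-04 -1.57221810e-03 -9.99998758e-01]] 0.9977359441296815
top {'K': array([[515.99947775,   0.        , 318.56370416],
       [  0.        , 515.99947775, 195.67193707],
       [  0.        ,   0.        ,   1.        ]]), 'origin': array([0.36521919, 0.09046494, 0.90866071]), 'attitude': array([[ 0.01545425, -0.98320364,  0.18185645],
       [-0.99987271, -0.01447496,  0.00671105],
       [-0.00396596, -0.18193701, -0.98330219]])}
side {'K': array([[367.35217149,   0.        , 319.71470648],
       [  0.        , 367.35217149, 189.38398684],
       [  0.        ,   0.        ,   1.        ]]), 'origin': array([0.21652841, 0.5717867 , 0.42481256]), 'attitude': array([[-0.81764886, -0.2961036 ,  0.49373373],
       [-0.57535475,  0.45069716, -0.68252398],
       [-0.02042659, -0.842137  , -0.53887663]])}
wrist {'K': array([[321.63258744,   0.        , 318.88883062],
       [  0.        , 321.63258744, 201.09263496],
       [  0.        ,   0.        ,   1.        ]]), 'origin': array([0.10858961, 0.61913668, 0.37298222]), 'attitude': array([[ 0.28626622,  0.91765492,  0.2756104 ],
       [ 0.95814779, -0.27353253, -0.08445571],
       [-0.00211279,  0.28825231, -0.95755216]])}
```

View pics/top0.png

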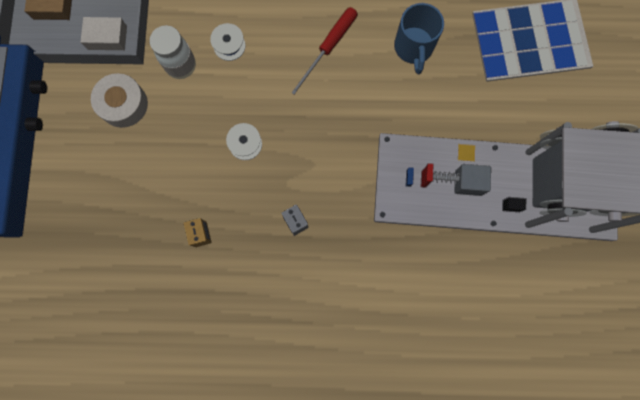

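View pics/side0.png

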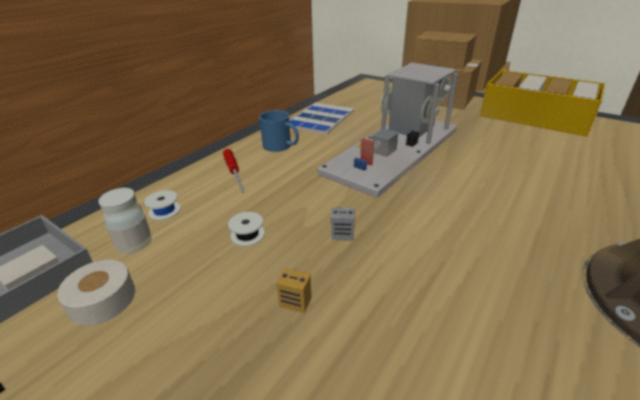

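The top view shows the brass holder at (195,232), the steel one at (295,220), the lip at (410,176), the gate at (428,175) and the plate corners at (380,137) and (376,222). In the side view the brass holder is at (294,290), the gate at (367,151) and the lip at (361,164).

```bash
cat > h.py <<'E'
import cv2,numpy as np
def ray(m,p):
    d=np.asarray(m["attitude"])@np.linalg.solve(m["K"],[p[0],p[1],1.]);return np.array(m["origin"]),d
def onplane(m,p,z):
    o,d=ray(m,p);return o+d*(z-o[2])/d[2]
def tri(m1,p1,m2,p2):
    o1,d1=ray(m1,p1);o2,d2=ray(m2,p2);d1=d1/np.linalg.norm(d1);d2=d2/np.linalg.norm(d2)
    s=np.linalg.lstsq(np.c_[d1,-d2],o2-o1,rcond=None)[0];a=o1+s[0]*d1;b=o2+s[1]*d2
    return (a+b)/2,np.linalg.norm(a-b)
def proj(m,P):
    q=m["K"]@(np.asarray(m["attitude"]).T@(np.asarray(P)-m["origin"]));return q[:2]/q[2]
HSV={"brass":((12,130,90),(28,255,255)),"red":((0,120,70),(8,255,255)),"blue":((105,120,40),(125,255,255))}
def blobs(im,c,amin=20):
    h=cv2.cvtColor(im,cv2.COLOR_BGR2HSV);k=cv2.inRange(h,*HSV[c])
    if c=="red": k|=cv2.inRange(h,(172,120,70),(180,255,255))
    n,l,s,ce=cv2.connectedComponentsWithStats(k)
    return [(s[i].tolist(),ce[i].round(1).tolist(),(l==i).astype(np.uint8)) for i in range(1,n) if s[i][4]>=amin]
E
python3 - <<'E'
from h import *; from rig import env
for n in("top","side"):
    im=cv2.imread(f"pics/{n}0.png");m=env.camera_model(n)
    for c in HSV:
        for s,ce,k in blobs(im,c,60): 
            print(n,c,s,ce, [onplane(m,ce,z).round(3)[:2].tolist() for z in(0.02,0.05,.079)])
            if c=="brass": print(cv2.minAreaRect(cv2.findNonZero(k)))
E
```

```text
top brass [459, 145, 16, 16, 228] [466.1, 152.2] [[0.612, -0.164], [0.604, -0.156], [0.596, -0.147]]
((466.5, 152.5), (15.0, 15.0), 90.0)
top brass [184, 219, 22, 26, 313] [194.7, 231.6] [[0.463, 0.31], [0.46, 0.303], [0.457, 0.295]]
((194.50003051757812, 231.50003051757812), (23.040882110595703, 17.220029830932617), 75.96376037597656)
top red [320, 7, 37, 45, 570] [338.3, 29.0] [[0.846, 0.065], [0.83, 0.066], [0.814, 0.066]]
top red [423, 164, 10, 18, 120] [428.9, 172.3] [[0.574, -0.098], [0.567, -0.091], [0.56, -0.085]]
top blue [542, 3, 24, 21, 380] [553.3, 12.9] [[0.884, -0.337], [0.866, -0.323], [0.849, -0.309]]
top blue [509, 8, 22, 20, 351] [519.6, 17.3] [[0.874, -0.274], [0.857, -0.261], [0.84, -0.25]]
top blue [474, 11, 24, 22, 390] [485.4, 21.4] [[0.865, -0.21], [0.848, -0.199], [0.832, -0.19]]
top blue [547, 24, 24, 22, 392] [558.4, 34.7] [[0.84, -0.344], [0.824, -0.329], [0.808, -0.315]]
top blue [514, 29, 22, 21, 365] [524.4, 39.2] [[0.83, -0.28], [0.814, -0.268], [0.799, -0.256]]
top blue [479, 33, 24, 22, 401] [490.1, 43.4] [[0.821, -0.216], [0.805, -0.206], [0.79, -0.
[... 1075 characters left out ...]
08483887)
side brass [83, 273, 18, 17, 85] [90.7, 281.5] [[0.727, 0.456], [0.689, 0.465], [0.652, 0.473]]
((91.55768585205078, 281.2884521484375), (13.335897445678711, 19.807729721069336), 78.69007110595703)
side red [361, 139, 12, 25, 212] [366.6, 150.5] [[0.593, -0.147], [0.565, -0.094], [0.538, -0.043]]
side red [223, 149, 16, 24, 199] [230.0, 160.0] [[0.839, 0.07], [0.793, 0.107], [0.748, 0.143]]
side blue [289, 120, 26, 8, 107] [300.7, 123.8] [[0.832, -0.194], [0.786, -0.137], [0.742, -0.083]]
side blue [355, 159, 10, 10, 76] [359.6, 163.5] [[0.574, -0.081], [0.548, -0.033], [0.522, 0.014]]
side blue [154, 205, 20, 10, 102] [163.6, 210.4] [[0.793, 0.283], [0.751, 0.305], [0.709, 0.325]]
```

```bash
python3 - <<'E'
import cv2,numpy as np
a=cv2.imread("pics/top0.png");b=cv2.imread("pics/side0.png")
f=lambda i,x,y,w,h:cv2.resize(i[y:y+h,x:x+w],(400,300),interpolation=cv2.INTER_CUBIC)
cv2.imwrite("pics/c1.png",np.vstack([np.hstack([f(a,175,210,40,30),f(a,370,130,128,96)]),np.hstack([f(b,260,255,80,60),f(b,315,110,120,90)])]))
E
```

```text
(no output)
```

View pics/c1.png

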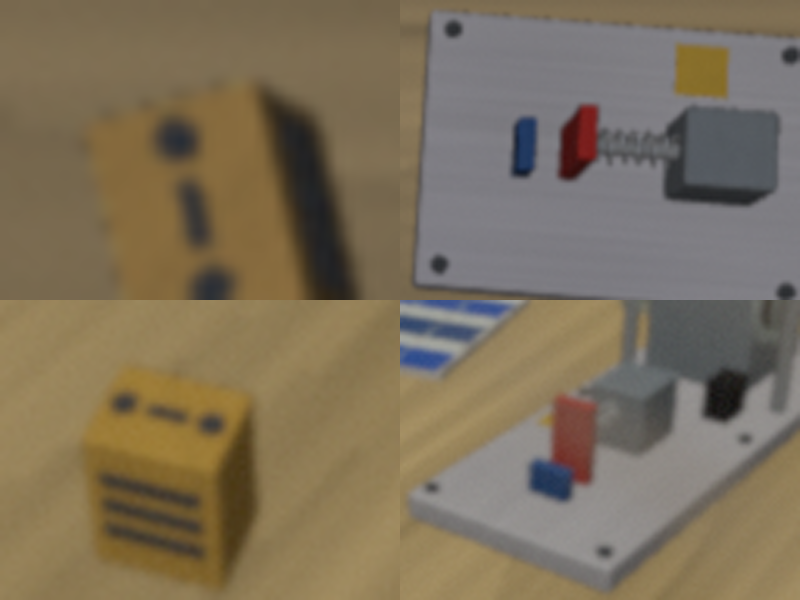

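The crop shows the brass top-face screws at about (192.7,223.8) and (196.3,238.5) in the top image, so its long axis lies near 14° from world x. Next I'll take wrist views of the nest, then of the brass holder.

```bash
cat >> h.py <<'E'
def R(a):  # tool down, jaws (tool y) at angle a from world x
    c,s=np.cos(a),np.sin(a);return np.array([[-s,c,0],[c,s,0],[0,0,-1.]])
E
python3 - <<'E'
from h import *; from rig import env
import pickle
V=[("n1",(.56,-.07,.16),-.04),("n2",(.53,-.01,.16),-.04),("b1",(.46,.30,.16),.24),("b2",(.46,.25,.15),.24)]
D={}
for n,p,a in V:
    env.move_to(p,R(a));env.wait(.2)
    m=env.camera_model("wrist");im=env.read_camera("wrist");D[n]=(m,im);cv2.imwrite(f"pics/{n}.png",im)
    o=env.get_obs();print(n,o['t'],o['eef_pos'].round(4),o['qpos'].round(2))
pickle.dump(D,open("d.pkl","wb"))
f=lambda n:cv2.resize(D[n][1],(400,250),interpolation=cv2.INTER_AREA)
cv2.imwrite("pics/quad.png",np.vstack([np.hstack([f("n1"),f("n2")]),np.hstack([f("b1"),f("b2")])]))
E
```

```text
n1 3.125 [ 0.5601 -0.0696  0.16  ] [-0.5   0.5   0.76  1.86 -0.42  0.95  0.41]
n2 3.75 [ 0.5304 -0.0111  0.1602] [-0.65  0.44  0.79  1.95 -0.39  0.91  0.29]
b1 5.2083 [0.4606 0.2989 0.1601] [-1.19  0.46  0.72  1.9  -0.38  0.92 -0.05]
b2 5.775 [0.4601 0.2509 0.1501] [-1.13  0.43  0.72  1.97 -0.37  0.87  0.03]
```

View pics/quad.png

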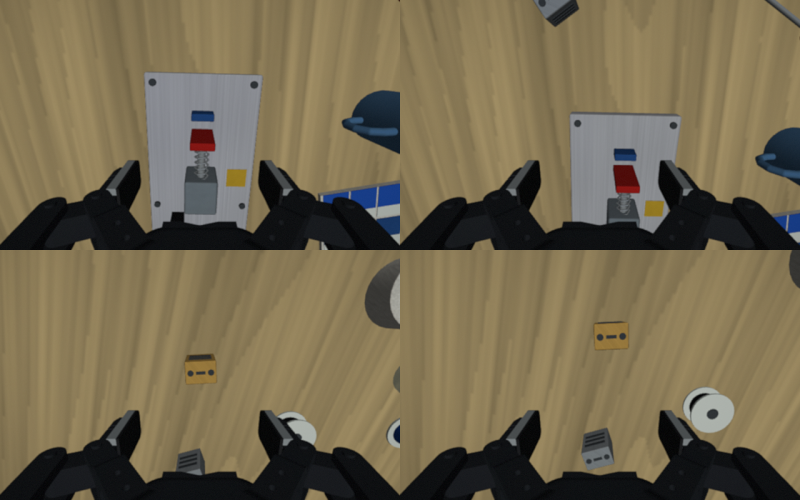

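View pics/n1.png

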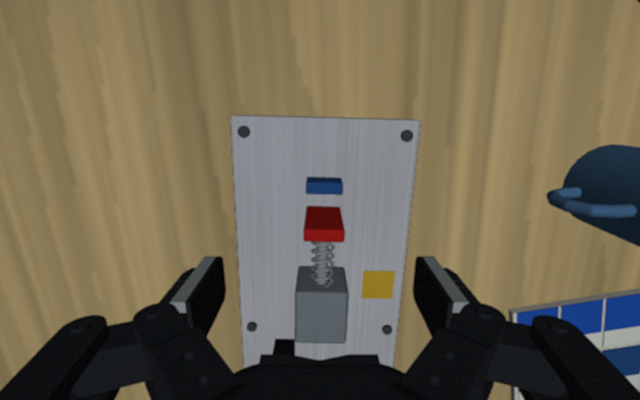

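The wrist views show, in n1, the lip at (324,186), the gate front face at (324,220) with its bright top strip at about row 236, and plate screws at (244,131), (407,136), (252,326) and (387,329). b1 and b2 show the brass top with its two screws clearly. I'll triangulate these.

```bash
cat > meas.py <<'E'
from h import *; import pickle
D=pickle.load(open("d.pkl","rb"))
def darks(im,roi,thr,amin,amax):
    x,y,w,h=roi;g=cv2.cvtColor(im,cv2.COLOR_BGR2GRAY)[y:y+h,x:x+w]
    g=cv2.resize(g,None,fx=4,fy=4,interpolation=cv2.INTER_CUBIC)
    n,l,s,c=cv2.connectedComponentsWithStats((g<thr).astype(np.uint8))
    return [((c[i]+.5)/4-.5+[x,y],s[i][4]/16,s[i][2:4]/4) for i in range(1,n) if amin<s[i][4]/16<amax]
def strips(im,c,roi):  # bright (top) part of a coloured body: minAreaRect
    x,y,w,h=roi;s=cv2.resize(im[y:y+h,x:x+w],None,fx=4,fy=4,interpolation=cv2.INTER_CUBIC)
    k=max(blobs(s,c,50),key=lambda b:b[0][4])[2]
    v=s.max(2);t,_=cv2.threshold(v[k>0],0,255,cv2.THRESH_BINARY+cv2.THRESH_OTSU)
    out=[]
    for kk in(k*(v>t),k):
        cs=cv2.findContours(kk.astype(np.uint8),cv2.RETR_EXTERNAL,cv2.CHAIN_APPROX_NONE)[0]
        r=cv2.minAreaRect(max(cs,key=cv2.contourArea));out.append((cv2.boxPoints(r)+.5)/4-.5+[x,y])
    return t,out[0],out[1]
E
python3 - <<'E'
from meas import *
np.set_printoptions(precision=1,suppress=True)
for n in("b1","b2"):
    m,im=D[n];b=max([b for b in blobs(im,"brass",200) if 250<b[1][0]<400],key=lambda b:b[0][4]);x,y,w,h,_=b[0]
    print(n,b[0],onplane(m,b[1],.05),[ (a.round(1),c,s) for a,c,s in darks(im,(x,y-2,w,h+2),75,3,120)])
    print(cv2.cvtColor(im,cv2.COLOR_BGR2GRAY)[y-6:y+h+3:1,x+w//2-8:x+w//2-5].mean(1).astype(int))
for n,o in(("n1",(0,0)),("n2",(0,0))):
    m,im=D[n]
    for c in("red","blue"):
        bs=[b for b in blobs(im,c,60) if 280<b[1][0]<440 and 150<b[1][1]<330]
        b=bs[0];x,y,w,h,_=b[0];print(n,c,len(bs),b[0]);t,q,f=strips(im,c,(x-3,y-3,w+6,h+6));print(t,q.tolist(),f.tolist())
    print([ (a.round(1),c.round(),s) for a,c,s in darks(im,(232,110,215,235),70,40,200)])
E
```

```text
b1 [295, 166, 52, 49, 1650] [0.5 0.3 0. ] [(array([337.3, 195.6]), np.float64(63.0), array([9., 9.])), (array([304.3, 197.2]), np.float64(61.6875), array([9.2, 8.8])), (array([320.7, 196.3]), np.float64(57.0625), array([14.5,  4.8]))]
[117 117 117 117 117 116 109  87  60  43  41  42  43  42  46  63  71  78
 100 121 122 123 122 123 124 122 121 121 120 119 120 119 118 117 101  74
  65  68  74  94 113 121 122 119 119 119 120 120 121 120 120 121 120 113
 110 116 118 117]
b2 [310, 115, 56, 45, 1981] [0.5 0.3 0. ] [(array([335.3, 115.6]), np.float64(80.5625), array([43.5,  3.8])), (array([355.8, 137.7]), np.float64(80.8125), array([10.2, 10.2])), (array([319.6, 139.3]), np.float64(79.0), array([10. , 10.2])), (array([337.7, 138.5]), np.float64(71.6875), array([16. ,  5.5]))]
[117 117 116 118 117  98  66  56  87 113 122 121 121 122 122 123 124 123
 122 121 120 119 119 119 119 118 112  91  63  56  55  58  74 102 119 122
 122 121 121 120 119 120 120 120 120 120 120 120 117 108 104 114 119 119]
n1 red 1 [304, 207, 40, 35, 1270]
103.0 [[303.57058906555176, 240.80270767211914], [303.762907028198
[... 1117 characters left out ...]
[382.97604751586914, 308.71609115600586]] [[341.51101064682007, 264.2108268737793], [379.3085517883301, 260.45610427856445], [384.02023696899414, 307.8870620727539], [346.22269439697266, 311.64178466796875]]
n2 blue 1 [343, 238, 35, 19, 592]
81.0 [[343.556209564209, 255.84888458251953], [343.7498893737793, 246.06806564331055], [377.1971664428711, 246.73038864135742], [377.0034866333008, 256.5112075805664]] [[342.7437553405762, 256.08058166503906], [342.9370803833008, 238.10147356987], [377.2530059814453, 238.47046089172363], [377.0596809387207, 256.44956970214844]]
[(array([283.8, 197.1]), np.float64(80.0), array([10.2, 10.2])), (array([437. , 200.3]), np.float64(86.0), array([11. , 10.2]))]
```

```bash
python3 - <<'E'
from meas import *
np.set_printoptions(precision=4,suppress=True)
T=lambda a,b,p,q,s:(lambda r:(print(s,r[0],"gap",round(r[1],4)),r[0])[1])(tri(D[a][0],p,D[b][0],q))
s1=T("b1","b2",(304.3,197.2),(319.6,139.3),"screwL");s2=T("b1","b2",(337.3,195.6),(355.8,137.7),"screwR")
c=(s1+s2)/2;d=s2-s1;print("brass top",c,"ang",np.degrees(np.arctan2(d[1],d[0])),"len",np.linalg.norm(d))
g=[T("n1","n2",p,q,"gate")for p,q in(((303.57,240.8),(345.57,308.05)),((303.76,228.69),(345.76,297.15)),((343.69,229.32),(383.17,297.82)),((343.5,241.44),(382.98,308.72)))]
l=[T("n1","n2",p,q,"lip")for p,q in(((306.2,192.69),(343.56,255.85)),((306.46,181.54),(343.75,246.07)),((341.76,182.34),(377.2,246.73)),((341.51,193.49),(377.0,256.51)))]
a=T("n1","n2",(243.4,131.2),(283.8,197.1),"scrA");b=T("n1","n2",(406.3,135.3),(437.,200.3),"scrB")
m=D["n1"][0];e=onplane(m,(251.5,326.1),.02);f=onplane(m,(386.6,329.1),.02);a1=onplane(m,(243.4,131.2),.02);b1=onplane(m,(406.3,135.3),.02)
ang=lambda v:np.degrees(np.arctan2(v[1],v[0]))
print(a1,b1,e,f,"plate x ang",ang(b1-a1),ang(f-e),"y axis-90",ang(a1-e)-90,ang(b1-f)-90)
print("gate ang",ang(g[2]-g[1]),ang(g[3]-g[0]),"lip",ang(l[2]-l[1]),ang(l[3]-l[0]))
# planes with known-height check
for n in("n1","n2"):
    m=D[n][0]
    G,L={"n1":([(303.76,228.69),(343.69,229.32)],[(306.2,192.69),(341.51,193.49)]),"n2":([(345.76,297.15),(383.17,297.82)],[(343.56,255.85),(377.0,256.51)])}[n]
    print(n,"gate top front mid",sum(onplane(m,p,.079)for p in G)/2,"lip inner mid",sum(onplane(m,p,.042)for p in L)/2)
E
```

```text
screwL [0.4486 0.2984 0.0505] gap 0.0
screwR [0.4736 0.3056 0.05  ] gap 0.0001
brass top [0.4611 0.302  0.0502] ang 16.201272138553588 len 0.026075829484426764
gate [ 0.5478 -0.0914  0.0785] gap 0.0
gate [ 0.5483 -0.0826  0.077 ] gap 0.0002
gate [ 0.5772 -0.0838  0.0779] gap 0.0001
gate [ 0.5768 -0.0926  0.0793] gap 0.0
lip [ 0.5496 -0.0655  0.0404] gap 0.0001
lip [ 0.5501 -0.0564  0.04  ] gap 0.0004
lip [ 0.5788 -0.0579  0.0407] gap 0.0002
lip [ 0.5785 -0.0671  0.041 ] gap 0.0001
scrA [ 0.4991 -0.0157  0.0214] gap 0.0
scrB [ 0.6347 -0.0243  0.0212] gap 0.0
[ 0.4988 -0.0158  0.02  ] [ 0.635  -0.0244  0.02  ] [ 0.4864 -0.2083  0.02  ] [ 0.6228 -0.2171  0.02  ] plate x ang -3.624683046355632 -3.718833776769306 y axis-90 -3.65829448910128 -3.636948029462218
gate ang -2.485081903001487 -2.4968100042954666 lip -3.102817863057778 -3.134289394793465
n1 gate top front mid [ 0.5628 -0.0825  0.079 ] lip inner mid [ 0.564 -0.066  0.042]
n2 gate top front mid [ 0.5625 -0.0822  0.079 ] lip inner mid [ 0.5639 -0.0657  0.042 ]
```

Everything agrees: nest at about (0.563, -0.0812, 0.02) with yaw -3.65°, brass at (0.461, 0.302), 50 mm tall, yaw 16.2°. Next is the grasp.

```bash
python3 - <<'E'
from h import *; from rig import env
a=np.radians(16.2);B=np.array([.4611,.3020])
def st(s):
    o=env.get_obs();print(s,round(o['t'],2),o['eef_pos'].round(4),o['wrist_force'].round(1),o['moment'].round(2),round(float(o['grip_width']),3))
env.move_to([*B,.13],R(a))
print(env.servo_line([*B,.019],.12,f_stop=15));st("down")
env.close_gripper(90);st("closed")
env.servo_line([*B,.15],.15);env.wait(.2);st("up")
m=env.camera_model("wrist");im=env.read_camera("wrist");cv2.imwrite("pics/held.png",im)
import pickle;pickle.dump((m,im,env.get_obs()['eef_pos'],env.get_obs()['eef_rot']),open("held.pkl","wb"))
print(proj(m,env.get_obs()['eef_pos']+[0,0,.03]))
E
```

```text
False
down 7.18 [0.4616 0.3021 0.0196] [0.2 0.3 0.5] [-0.04  0.02 -0.01] 0.999
closed 7.67 [0.4613 0.3023 0.0196] [-2.1 -0.1  6. ] [-0.09  0.24  0.05] 0.457
up 8.9 [0.4607 0.3017 0.1492] [ 0.4  0.5 -2.4] [-0.    0.01 -0.01] 0.459
[320.19193657 307.12057192]
```

View pics/held.png

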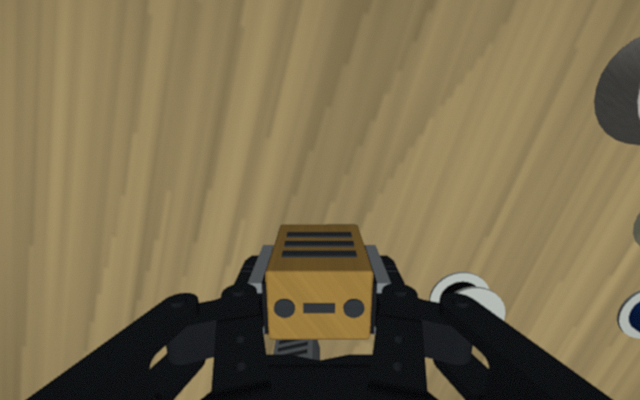

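The picture shows the holder gripped square, with screws at (284,308) and (354,308). The mark between them is at (319,308), and the predicted top centre was (320,307). Next I carry it over and push the gate back.

```bash
cat >> h.py <<'E'
YAW=np.radians(-3.65);NEST=np.array([.563,-.0812]);EY=np.array([-np.sin(YAW),np.cos(YAW)])
def P(y,h): return [*(NEST+y*EY),.02+h+.0196]   # TCP for holder centred at nest y, underside h above plate
E
python3 - <<'E'
from h import *; from rig import env
def st(s):
    o=env.get_obs();e=o['eef_pos'];d=e[:2]-NEST
    print(s,round(o['t'],2),"y",round(d@EY*1e3,1),"x",round((d@[EY[1],-EY[0]])*1e3,1),"h",round((e[2]-.0396)*1e3,1),o['wrist_force'].round(1),o['moment'].round(2),round(float(o['grip_width']),3))
env.move_to(P(.036,.09),R(YAW));st("over")
env.servo_line(P(.036,.028),.1);st("low")
m=env.camera_model("wrist");cv2.imwrite("pics/low.png",env.read_camera("wrist"))
print(env.servo_line(P(-.008,.028),.04,f_stop=30));env.wait(.1);st("pushed")
cv2.imwrite("pics/p_w.png",env.read_camera("wrist"));cv2.imwrite("pics/p_s.png",env.read_camera("side"))
a=cv2.imread("pics/p_w.png");s=cv2.imread("pics/p_s.png")
cv2.imwrite("pics/pushed.png",np.hstack([cv2.resize(a[130:370,160:480],(400,300)),cv2.resize(s[90:210,290:450],(400,300),interpolation=cv2.INTER_CUBIC)]))
E
```

```text
over 10.31 y 37.9 x 0.1 h 89.8 [-0.2  0.7 -2.3] [-0.   -0.03  0.01] 0.461
low 11.07 y 35.9 x 0.3 h 28.3 [ 0.1 -0.6 -3.1] [-0.01 -0.01  0.06] 0.46
False
pushed 12.47 y -5.6 x -0.0 h 28.0 [ 0.7 10.2  2.5] [ 1.98  0.06 -0.08] 0.458
```

View pics/pushed.png

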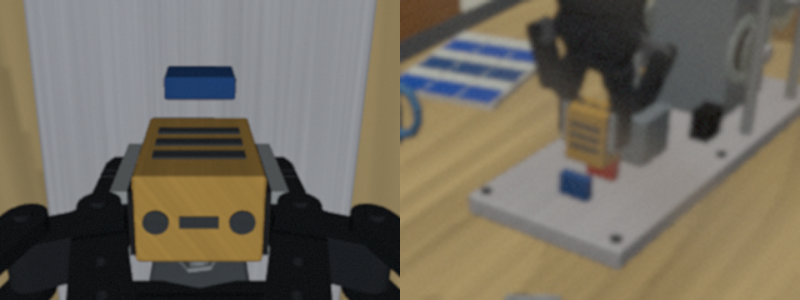

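The holder pushes the gate back: 10.2 N at y = -5.6 mm matches the spring. The arm yields about 2.4 mm under load. The picture shows it square above the plate and clear of the blue lip. I'll lower it with a bit more push.

```bash
cat >> h.py <<'E'
def st(env,s):
    o=env.get_obs();e=o['eef_pos'];d=e[:2]-NEST
    print(s,round(o['t'],2),"y",round(d@EY*1e3,1),"x",round((d@[EY[1],-EY[0]])*1e3,1),"h",round((e[2]-.0396)*1e3,1),o['wrist_force'].round(1),o['moment'].round(2),round(float(o['grip_width']),3))
E
python3 - <<'E'
from h import *; from rig import env
env.servo_line(P(-.010,.028),.02);st(env,"push+")
print(env.servo_line(P(-.010,.006),.03,f_stop=25));st(env,"near")
print(env.servo_line(P(-.010,-.004),.01,f_stop=10));st(env,"down")
env.wait(.2);st(env,"settled")
cv2.imwrite("pics/d_w.png",env.read_camera("wrist"));cv2.imwrite("pics/d_s.png",env.read_camera("side"))
a=cv2.imread("pics/d_w.png");s=cv2.imread("pics/d_s.png")
cv2.imwrite("pics/down.png",np.hstack([cv2.resize(a[130:370,160:480],(400,300)),cv2.resize(s[90:210,290:450],(400,300),interpolation=cv2.INTER_CUBIC)]))
E
```

```text
push+ 12.82 y -7.5 x 0.0 h 27.9 [0.5 9.6 0.4] [ 2.05 -0.02 -0.09] 0.46
False
near 13.71 y -7.3 x 0.1 h 5.7 [ 0.8 10.4 -2.3] [ 1.98 -0.27 -0.12] 0.459
True
down 14.38 y -6.3 x 0.3 h -0.0 [-1.4  5.7  8.9] [ 0.75  0.2  -0.11] 0.456
settled 14.57 y -5.8 x 0.3 h -0.0 [-1.1  5.5  8.5] [ 0.75  0.18 -0.16] 0.457
```

View pics/down.png

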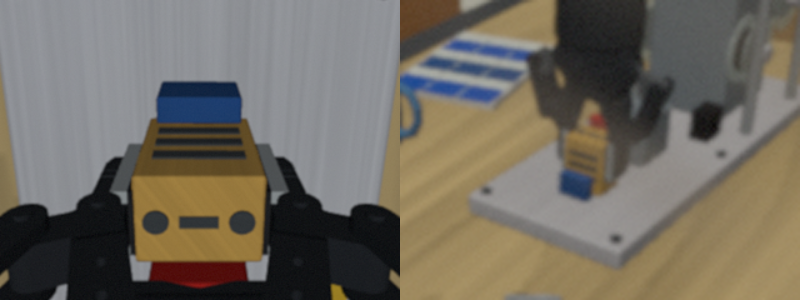

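The holder is down: h = 0.0, contact force up, the lip in front and the red gate behind, square. I'll ease it to just short of the lip, release and retreat.

```bash
python3 - <<'E'
from h import *; from rig import env
print(env.servo_line(P(-.002,-.0005),.02,f_stop=20));st(env,"eased")
env.open();env.wait(.2);st(env,"open")
env.servo_line(P(0,.12),.15);env.wait(.3);st(env,"up")
m=env.camera_model("wrist");w=env.read_camera("wrist");s=env.read_camera("side");t=env.read_camera("top")
import pickle;pickle.dump((m,w),open("fin.pkl","wb"))
cv2.imwrite("pics/f_w.png",w)
from meas import darks
b=[b for b in blobs(w,"brass",150)];print([x[:2] for x in b])
f=lambda i,x,y,ww,h:cv2.resize(i[y:y+h,x:x+ww],(400,300),interpolation=cv2.INTER_CUBIC)
cv2.imwrite("pics/fin.png",np.vstack([np.hstack([f(w,240,140,160,120),f(s,315,90,120,90)]),np.hstack([f(t,370,130,128,96),f(s,200,170,200,150)])]))
E
```

```text
False
eased 15.03 y -0.7 x 0.3 h 0.0 [-1.8  6.9  6.7] [ 1.19  0.16 -0.19] 0.46
open 15.76 y -2.0 x -0.0 h -0.5 [0.2 0.9 0.3] [-0.03 -0.04 -0.  ] 0.998
up 17.01 y -0.1 x -0.3 h 119.5 [-0.1 -0.7 -0.6] [0.   0.04 0.03] 1.0
[([294, 178, 53, 51, 1881], [320.3, 207.1]), ([362, 260, 32, 28, 853], [377.6, 273.4])]
```

View pics/fin.png

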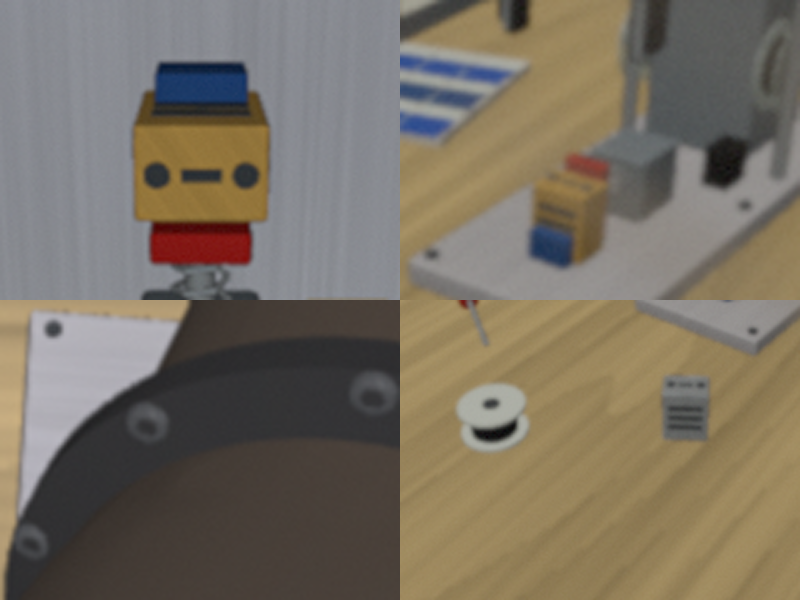

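The holder stands clamped between the lip and the gate: in the wrist crop its screws are at (157,175) and (246,175), with the lip at x≈201 and the gate at x≈201. The steel holder is still standing upright. One numeric check, then hand-in.

```bash
python3 - <<'E'
from meas import *; from rig import env
m,w=pickle.load(open("fin.pkl","rb"))
p=[a for a,c,s in darks(w,(292,200,58,24),75,30,130) if s[0]<13];print(p)
q=[onplane(m,x,.07) for x in sorted(p,key=lambda v:v[0])];d=(q[0]+q[-1])[:2]/2-NEST;v=q[-1]-q[0]
print("y mm",d@EY*1e3,"x mm",d@[EY[1],-EY[0]]*1e3,"yaw err",np.degrees(np.arctan2(v[1],v[0])-YAW),"len",np.linalg.norm(v))
if len(p)==2 and abs(d@EY)<.003: env.finish_job();print("done",env.get_obs()['t'])
E
```

```text
[array([302.24518048, 209.70313782]), array([337.90394089, 209.81013957])]
y mm -0.7712702725129439 x mm 0.07402533290884188 yaw err 0.06203220838978361 len 0.026085232129655456
the job is handed in; nothing more can be done
the job is handed in; nothing more can be done
```

The brass holder is loaded in the coder's spring clamp, and the job was handed in at about 17 s on the robot's clock, well inside the 40 s limit. I gripped it across its 40 mm, used it to push the gate back about 20 mm, and lowered it while the gate stayed back. I then eased it to just short of the lip and released it.

**Last checks:**
- **Centring:** after release, the wrist camera put the holder 0.1 mm off the nest in x and 0.8 mm off in y, and 0.06° from square. The y offset is within the 2 mm camera calibration.
- **Standing flat:** contact with the plate came at the expected height, 0.0 mm.
- **Gate:** the push force was 10.2 N, which matches the spring at that position. I did not read the gate's position directly. In the last picture its face sits against the holder.
- **Other things:** the steel holder and the ribbon spool looked undisturbed in the last pictures, and the robot was clear of everything.

No check failed. The arm gave about 2.4 mm under the spring load, so I commanded a slightly deeper push to allow for it.

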